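# Load the filter carousel and hold it at the pointer

### The arm

A 6-joint arm with a two-finger parallel gripper is mounted at the origin on the work surface. World frame = base frame: x ahead of the robot, y to its left, z up, the work surface at z = 0. Lengths are in mm, angles in rad, forces in N, time in s.
With the tool pointing down it reaches from about 250 to 800 mm from the base axis. Payload 8.5 kg.
Tool frame: the origin (TCP) lies at the very end of the fingers, on their centre line; the grasp point (between the pads) lies 19 mm behind it; z points along the fingers, y is the direction in which the jaws open and shut (so a half turn about z gives the same grasp; the last joint's range is limited). The gripper opens to 85 mm and grips with 20 to 120 N. Pads are 22 mm wide; open, the fingers measure 114 mm over their backs; the gripper's body (76 mm by 85 mm) begins 54 mm behind the grasp point. The pads swing forward as they close: fully open they stand 13 mm farther back than shut.
Start: joints at [-1.111, 0.238, -0.013, 1.319, 0, 1.571], TCP at [232.957, -470.436, 231.276] pointing down, gripper open.
Joint ranges: [-2.66, 2.66], [-1.03, 1.9], [-1.14, 1.46], [-1.82, 2.27], [-1.45, 1.34], [-3.14, 3.14]. Speed limits (rad/s): [2.22, 2.22, 2.79, 3.14, 3.14, 3.14].

### API

Orientations are given as a rotation vector (axis times angle).
In Python, from plant import arm gives the robot as it stands.
- The arm moves only by the tool play_rows, never from a script. Its argument "rows" is text: rows parted by semicolons, each of 7 numbers parted by spaces: the turn, a rotation vector about the tool's x, y, z in rad, then the shift along the tool's x, y, z in mm, then the opening, from 0 (shut) to 1 (fully open). A call has 1 to 20 rows; each row is the pose to reach, as a shift and turn from the pose commanded when the call began, along the tool's axes at that moment; what a row does not reach only later rows make up. A row lasts 1/10 s, in which the tool goes at most 50 mm and 8.59 degrees, less where a joint would pass 70% of its speed; a pose out of reach is approached as far as the arm can. A call with a gripper value outside its range is refused whole. The fingers move at their own pace and stop on an object; the grip force is fixed at half the most. Time passes only in rows, so rows that repeat a pose let the fingers close. It gives the time, the measured TCP pose, the force and the opening at its end, in the units of the state.
- arm.get_obs(): the state, without advancing time (a new reading comes with each control period).
- arm.grab_frame(name): name is "side" or "top" or "wrist"; returns the picture (420x560x3 uint8, red, green, blue); there is no depth.
- arm.camera_params(name): a dict with "fx", "fy", "cx", "cy" (pixels), "rvec" (rotation vector, rad) and "tvec" (3), from world to camera coordinates, as OpenCV has them; the wrist camera has in their place "T_tool_cam" (4x4, takes a point from camera to tool coordinates, whose origin is the TCP and whose axes are the flange's). Camera axes: x right, y down, z forward; pixel columns grow to the right and rows downward; lengths in mm; the calibration is good to about 2 mm. A picture is of the moment at which its call begins: read the wrist's pose just before it. camera_params takes no time and is no camera call.
- arm.hand_in(): hands the job in, once; it reports no verdict.
Trained networks look in the newest picture that a camera, given by its name, has taken for a name from the list of things; names that differ only in an ending like _2 or _b are one class to them, and where a whole thing is asked for, a point or a joint stands for the part that bears it (a point fixed in the world has none). Each returns a list of dicts, best first, with "p" (0 to 1); they miss things now and then, are a little off and sometimes report something else, mostly with a low value. They report only what shows in the picture. A call takes as long as a camera call. They do not tell look-alikes from the thing itself.
- arm.masks_of(camera, name): "pixels" (420x560 bool, what is visible of it).
- arm.landmark_of(camera, name): "location" ([x, y, z] in mm, in the coordinates of the camera as it stood for that picture, good to about 4 mm: a listed point, or the origin of a listed thing).
The state is a dict: "time": time; "joint_pos": joint angles; "qd": joint speeds; "effort": joint torques, N m; "ee_pos": TCP position; "orientation": TCP orientation; "force": force on the tool from outside, world axes, zero at the start; "moment": the same for the moment, N m; "grip_width": finger opening in mm.
Only numpy, scipy, OpenCV 4.12 (cv2) and the standard library are available. Lean on these libraries where they do the work, as an engineer would, in place of code of your own. Each camera call takes 0.05 s, during which the arm holds its last target. There are 200 camera calls.

### The job

Pick up the orange filter module and set it down flat and square in the empty pocket of the desk carousel, without dropping it in, and let go of it. Then turn the carousel until the orange module faces the front, lined up with the yellow pointer on the carousel's foot, and finish while still holding the carousel itself (not merely the module) still in that position. Leave the blue module, the mug, the Morse key and the mouse where they are.

Things in the scene. Friction and masses are not known exactly. Their poses are not given: they have to be found in the camera images.
- orange_module: Orange filter module, loose on the desk: flat block 56 (x) x 40 (y) x 18 mm high with an upright grip tab of its colour centred on top, 34 (x) x 10 (y) mm, from 18 to 48 mm above the underside; a small brass socket (5 mm tall) beside each end of the tab. Origin: centre of the underside, z up; both ends alike. About 0.12 kg. This is the one to load.
- blue_module: Blue filter module, loose on the desk: flat block 56 (x) x 40 (y) x 18 mm high with an upright grip tab of its colour centred on top, 34 (x) x 10 (y) mm, from 18 to 48 mm above the underside; a small brass socket (5 mm tall) beside each end of the tab. Origin: centre of the underside, z up; both ends alike. About 0.12 kg. Leave alone; the two may swap places.
- carousel: Turning part: white disc, radius 125 mm, top 26 mm above the desk. Origin on the vertical turning axis, 16 mm above the desk; z up, x towards the pocket. Three fixed clear jars with black caps (41 mm across, tops 68 mm above the desk) stand 92 mm from the axis, 105, 180 and 255 degrees counter-clockwise from x. Turns endlessly both ways and stays where left (friction about 0.05 N m); 0.9 kg.
- grip_bar (a point): Centre of the aluminium grip bar, part of the carousel, to turn it by: on the turning axis, 95 mm above the desk, same axes as the carousel. The bar is 50 mm long (along x, so it points at the pocket), 12 mm thick (along y) and reaches from 78 to 112 mm above the desk, on a round post of 20 mm diameter.
- pocket (a point): Centre of the pocket's floor, 26 mm above the desk, 82 mm from the turning axis; turns with the carousel, same axes. Inside 60 mm along x (radially) by 44 mm along y; grey walls 4 mm thick, 8 mm high, topped by lips flaring outward to about 13 mm above the floor. The module fits with its long side along x, either way round, and is home when its underside lies on the pocket's floor.
- foot: The carousel's fixed black foot, under the disc (100 mm radius), origin on the turning axis at desk level. A tongue 34 mm wide sticks out along its -x to 165 mm from the axis, beyond the edge of the disc, and carries the yellow pointer: an upright plate 12 mm thick (radially) and 30 mm wide, 145 to 157 mm from the axis, 53 mm high, with a small arrow tip towards the axis (to 131 mm). That side is the front.
- front (a point): The point, fixed to the foot, where pocket lies when the pocket faces the pointer exactly: 82 mm from the axis towards the pointer (along the foot's -x), 26 mm above the desk.
- mug: White mug, 80 mm across, 90 mm high, with a handle on its +y side; origin at the centre of its underside. Leave alone.
- morse_key: Brass Morse key on a dark wooden base 90 (x) x 70 (y) mm, 50 mm high, black knob at its -x end reaching 63 mm from the centre; origin at the centre of the base's underside. Leave alone.
- mouse: Black computer mouse 100 (x) x 58 (y) x 30 mm high; origin at the centre of its underside. Leave alone.
Mind the look-alikes: they are no part of the job. Several things have the shape of the orange_module; the one meant has the colours described above.

How it is judged (in metres and radians):
On the way, in this order (a step that is already met when the one before it is completed fails the run):
1. the orange module lies flat and square in the pocket and is let go, the pocket not yet turned to the front (more than 30 mm from it) (x of orange_module in the frame of pocket between -0.004 and 0.004 m and y of orange_module in the frame of pocket between -0.004 and 0.004 m and z of orange_module in the frame of pocket between -0.003 and 0.003 m and angle between orange_module's own z axis and vertical below 0.06 rad and angle between the x axis of orange_module and the x axis of carousel, either way round below 0.12 rad and contact force between the fingers and orange_module below 0.3 N and horizontal distance between pocket and front above 0.03 m), for 0.2 s.
2. the carousel is turned so that the seated module faces the pointer, and is held still there by the fingers (x of orange_module in the frame of pocket between -0.004 and 0.004 m and y of orange_module in the frame of pocket between -0.004 and 0.004 m and z of orange_module in the frame of pocket between -0.003 and 0.003 m and angle between orange_module's own z axis and vertical below 0.06 rad and angle between the x axis of orange_module and the x axis of carousel, either way round below 0.12 rad and horizontal distance between pocket and front below 0.01 m and angular speed of carousel below 0.08 rad/s and contact force between the fingers and carousel above 2 N), for 0.2 s.
At the end, for the whole second after the job is handed in: The orange module is seated in the pocket (within 4 mm sideways, 3 mm in height, 0.06 rad of level, 0.12 rad of square), not gripped; the pocket's centre is within 10 mm (about 7 degrees) of facing the pointer; the carousel is at rest (under 0.08 rad/s) and the fingers still hold it (over 2 N) (all of step 2 and contact force between the fingers and orange_module below 0.3 N); the arm keeps its last pose, push and grip.
It fails at once if a bystander (blue module, mug, Morse key, mouse) moved more than 30 mm, or the mug tipped over 0.5 rad (distance of any of blue_module, mug, morse_key, mouse from where it was at the start of the episode above 0.03 m or angle between mug's own z axis and vertical above 0.5 rad).
It fails at once if the orange module dropped: falling free at more than 0.6 m/s (from about 2 cm) (contact force between anything else and orange_module below 0.05 N and linear speed of orange_module above 0.6 m/s).
It also fails if it takes over 54 s, if anything falls off the work surface, if the arm or the gripper's body presses on something with over 40 N, if the wrist force passes 120 N, or if a joint passes its speed limit or range.

## Working session

There is one attempt and no reset: what is moved stays moved. The work goes in short steps, Python scripts to look and compute and a tool call to move; the robot and the scene stay as the last step left them, time stands still between calls to the robot, and variables do not carry over. Pictures are saved under pics/ and viewed, about 8 in all and at most 12, crops included, and the job is handed in when it is done.

Besides the shell and the picture viewer there is one more tool, called after "Call:" as name(argument=value, ...), one argument or row to a line, values as JSON. play_rows: Moves the arm, as the interface text tells. Its arguments: {"type":"object","properties":{"rows":{"type":"string"}},"required":["rows"]}

```bash
mkdir -p pics
cat > h.py <<'E'
import numpy as np, cv2
from scipy.spatial.transform import Rotation as R
from plant import arm
def toW(cam,p,obs=None):
    c=arm.camera_params(cam); p=np.array(p,float)
    if cam=='wrist':
        o=obs or arm.get_obs(); T=np.array(c['T_tool_cam'])
        return R.from_rotvec(o['orientation']).apply(T[:3,:3]@p+T[:3,3])+np.array(o['ee_pos'])
    Rm=R.from_rotvec(np.array(c['rvec']).ravel())
    return Rm.inv().apply(p-np.array(c['tvec']).ravel())
def pix2W(cam,uv,z,obs=None):
    c=arm.camera_params(cam)
    d=[(uv[0]-c['cx'])/c['fx'],(uv[1]-c['cy'])/c['fy'],1]
    a=toW(cam,[0,0,0],obs); b=toW(cam,d,obs)
    return a+(b-a)*(z-a[2])/(b-a)[2]
def W2pix(cam,P,obs=None):
    c=arm.camera_params(cam)
    Rm=R.from_rotvec(np.array(c['rvec']).ravel()); q=Rm.apply(P)+np.array(c['tvec']).ravel()
    return np.array([c['cx']+c['fx']*q[0]/q[2],c['cy']+c['fy']*q[1]/q[2]])
def snap(cam,name):
    f=arm.grab_frame(cam); cv2.imwrite(f'pics/{name}.png',f[:,:,::-1]); return f
E
python3 - <<'E'
from h import *
np.set_printoptions(precision=1,suppress=True)
o=arm.get_obs();print(o['ee_pos'],o['orientation'],o['grip_width'],o['time'])
f=[snap(c,c+'0') for c in('top','side')]
cv2.imwrite('pics/both.png',cv2.resize(np.hstack(f)[:,:,::-1],(800,300)))
for c in('top','side'):
  for n in['orange_module','carousel','grip_bar','pocket','foot','front','mug','morse_key','mouse']:
    print(c,n,[(round(d['p'],2),toW(c,d['location'])) for d in arm.landmark_of(c,n)])
E
```

```text
[ 232.8 -470.1  230.7] [-3.1 -0.7  0. ] 85.17341699769038 0.0
top orange_module [(0.77, array([ 344. , -248.8,    1.2])), (0.69, array([ 521.8, -333.2,   -0.9])), (0.62, array([ 438.7, -261.1,   -1.3])), (0.62, array([ 409. , -362.8,    1.9]))]
top carousel [(0.86, array([541. ,  53.1,  13.2]))]
top grip_bar [(0.58, array([541.4,  54.7,  96.6]))]
top pocket [(0.86, array([560.4, 129.5,  25.7]))]
top foot [(0.95, array([545. ,  54.6,  -0.7]))]
top front [(0.74, array([461.6,  37.6,  24.8])), (0.3, array([ 565.9, -192.3,    1.5]))]
top mug [(0.7, array([391.5, 412.7,   1.4]))]
top morse_key [(0.9, array([720.8, 301. ,  -3. ]))]
top mouse [(0.59, array([ 757.3, -128.5,    0.9]))]
side orange_module [(0.92, array([ 338.7, -246.9,    0.9])), (0.82, array([ 441.7, -260.8,    2.9])), (0.8, array([ 519. , -331.8,    0.8])), (0.67, array([ 414. , -359.4,    0.3]))]
side carousel [(0.69, array([538.3,  48.9,  16.3]))]
side grip_bar [(0.61, array([544.6,  50.3,  90.4]))]
side pocket [(0.86, array([562.4, 132.1,  31. ]))]
side foot [(0.88, array([544.2,  54. ,  -2.4]))]
side front [(0.94, array([462. ,  33.4,  25.8]))]
side mug [(0.79, array([391.6, 407.5,   2.7]))]
side morse_key [(0.96, array([720.3, 302.7,  -5.1]))]
side mouse [(0.88, array([ 756.6, -132.4,   -3.3])), (0.25, array([718.5, 303.3,  -3.1]))]
```

View pics/top0.png

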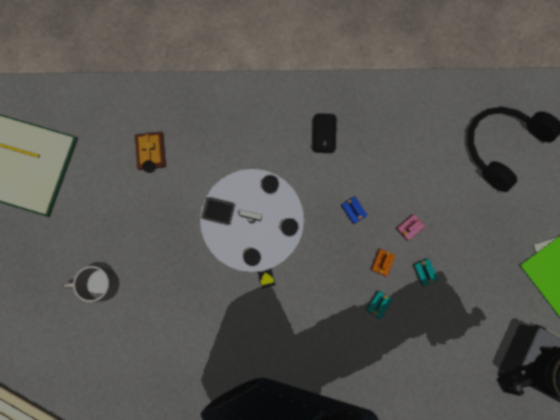

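View pics/side0.png

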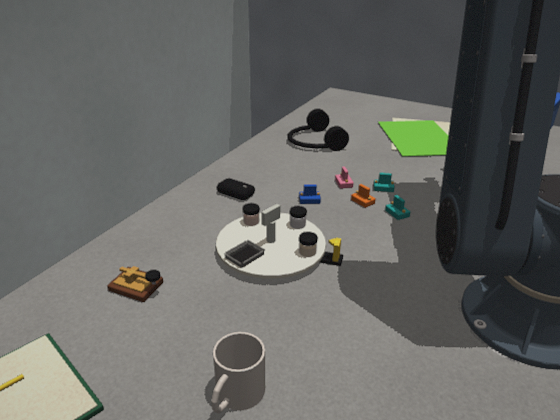

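The top view shows the orange module at px (383,262), the blue one at (354,209), and the carousel at (252,219). The pocket is at (218,210) and the pointer at (266,279). So orange is at about (439,-261) in the world frame.

```bash
cat >> h.py <<'E'
np.set_printoptions(precision=2,suppress=True)
def go(x,y,z,yaw):
    """yaw: world angle of tool y (jaw axis), mod pi; prints needed row turn & shift"""
    o=arm.get_obs(); M=R.from_rotvec(o['orientation'])
    yv=M.apply([0,1,0]); cur=np.arctan2(yv[1],yv[0])
    d=(yaw-cur+np.pi/2)%np.pi-np.pi/2
    tgt=R.from_rotvec([0,0,cur+d])*R.from_matrix(np.array([[0,1,0],[1,0,0],[0,0,-1]],float)) # x=>y,y=>x,z down
    rv=(M.inv()*tgt).as_rotvec()
    sh=M.inv().apply(np.array([x,y,z])-o['ee_pos'])
    print('jaw yaw',np.degrees(cur),'turn',rv,'shift',sh,'q6',o['joint_pos'][5],'rows',abs(d)/0.15)
E
python3 - <<'E'
from h import *
print(np.array(arm.camera_params('wrist')['T_tool_cam']))
f=arm.grab_frame('top'); hsv=cv2.cvtColor(f,cv2.COLOR_RGB2HSV)
m=cv2.inRange(hsv,(5,120,60),(18,255,255)); m[:200]=0; m[:,:330]=0;m[330:]=0
n,l,s,c=cv2.connectedComponentsWithStats(m); i=1+s[1:,4].argmax(); print(s[i],c[i])
print(pix2W('top',c[i],18))
b=cv2.boxPoints(cv2.minAreaRect(np.argwhere(l==i)[:,::-1].astype(np.float32)))
w=np.array([pix2W('top',p,14)[:2] for p in b]); print(w,[(np.hypot(*(w[k]-w[k-1])),np.degrees(np.arctan2(*(w[k]-w[k-1])[::-1]))) for k in (1,2)])
o=arm.get_obs();M=R.from_rotvec(o['orientation']).as_matrix();print(M,o['joint_pos'])
go(439,-261,230,0)
E
```

```text
[[  -0.     -0.95   -0.32   83.33]
 [   1.     -0.      0.      0.33]
 [  -0.     -0.32    0.95 -141.75]
 [   0.      0.      0.      1.  ]]
[372 249  23  27 412] [382.91 262.06]
[ 437.57 -260.16   18.  ]
[[ 419.46 -230.09]
 [ 471.81 -253.2 ]
 [ 455.76 -291.7 ]
 [ 403.61 -268.41]] [(np.float64(57.22515331358309), np.float64(-23.812639457881993)), (np.float64(41.70993896045588), np.float64(-112.62531254377537))]
[[ 0.9   0.44 -0.  ]
 [ 0.44 -0.9   0.  ]
 [-0.   -0.   -1.  ]] [-1.11  0.24 -0.01  1.32 -0.    1.57]
jaw yaw -63.65606104460862 turn [-0.   -0.   -1.11] shift [277.58 -96.24   1.29] q6 1.5708155558574826 rows 7.406719027192809
```

Call:
play_rows(
  rows="0 0 0.87 278 -96 30 1;0 0 0.87 278 -96 30 1;0 0 0.87 278 -96 30 1;0 0 0.87 278 -96 30 1;0 0 0.87 278 -96 30 1;0 0 0.87 278 -96 30 1;0 0 0.87 278 -96 30 1;0 0 0.87 278 -96 30 1;0 0 0.87 278 -96 30 1;0 0 0.87 278 -96 30 1",
)

```text
time: 2.05
ee_pos: [439.0, -261.5, 201.4]
orientation: [3.076, -0.639, -0.0]
force: [-0.6, 0.1, 0.0]
grip_width: 85.1
```

```bash
cat >> h.py <<'E'
def orange(cam,name,z=18):
    o=arm.get_obs(); f=snap(cam,name); hsv=cv2.cvtColor(f,cv2.COLOR_RGB2HSV)
    m=cv2.inRange(hsv,(4,130,50),(16,255,255))
    m=cv2.morphologyEx(m,cv2.MORPH_CLOSE,np.ones((5,5)))
    n,l,s,c=cv2.connectedComponentsWithStats(m); i=1+s[1:,4].argmax(); print(s[i],c[i])
    for d in arm.landmark_of(cam,'orange_module'): print('lm',round(d['p'],2),toW(cam,d['location'],o))
    return o,f,(l==i)
E
python3 - <<'E'
from h import *
o,f,m=orange('wrist','w1'); print(o['ee_pos'],o['joint_pos'])
E
```

```text
[262 161  37  50 942] [278.32 178.52]
lm 0.91 [ 437.61 -260.57    0.81]
lm 0.72 [ 414.09 -361.68    0.6 ]
lm 0.59 [ 521.9  -335.28   -1.06]
[ 439.   -261.54  201.38] [-0.54  0.23 -0.11  1.24 -0.    3.01]
```

View pics/w1.png

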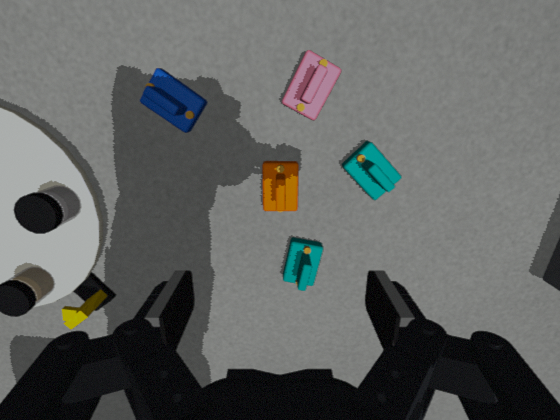

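The wrist view shows the orange module at px (281,187), almost aligned with the jaws. I'll refine its pose by fitting the silhouette.

```bash
cat >> h.py <<'E'
from scipy.optimize import minimize
def proj(cam,P,o):
    c=arm.camera_params(cam); P=np.array(P,float)
    if cam=='wrist':
        T=np.array(c['T_tool_cam']); q=(R.from_rotvec(o['orientation']).inv().apply(P-np.array(o['ee_pos']))-T[:3,3])@T[:3,:3]
    else: q=R.from_rotvec(np.array(c['rvec']).ravel()).apply(P)+np.array(c['tvec']).ravel()
    return q[:,:2]/q[:,2:]*[c['fx'],c['fy']]+[c['cx'],c['cy']]
def box(a,b,z0,z1): return np.array([[s*a,t*b,z] for s in(-1,1) for t in(-1,1) for z in(z0,z1)])
def render(cam,p,o,z=0):
    im=np.zeros((420*4,560*4),np.uint8); Rz=R.from_rotvec([0,0,p[2]])
    for B in(box(28,20,0,18),box(17,5,18,48)):
        uv=proj(cam,Rz.apply(B)+[p[0],p[1],z],o)
        cv2.fillConvexPoly(im,cv2.convexHull(np.round(uv*4+1.5).astype(np.int32)),255)
    return cv2.resize(im,(560,420),interpolation=cv2.INTER_AREA)/255.
def fit(cam,mask,o,p0,z=0):
    m=mask.astype(float)
    f=lambda d:np.abs(render(cam,np.array(p0)+d*[1,1,.05],o,z)-m).sum()
    r=minimize(f,np.zeros(3),method='Nelder-Mead',options=dict(initial_simplex=[[0,0,0],[4,0,0],[0,4,0],[0,0,2]]))
    p=np.array(p0)+r.x*[1,1,.05]; print('fit',p[:2],np.degrees(p[2]),'resid',r.fun,m.sum()); return p
E
python3 - <<'E'
from h import *
o=arm.get_obs(); f=snap('wrist','w2'); hsv=cv2.cvtColor(f,cv2.COLOR_RGB2HSV)
m=cv2.inRange(hsv,(4,130,30),(22,255,255)); m[:,:230]=0;m[:,330:]=0;m[:140]=0;m[230:]=0
m=cv2.morphologyEx(m,cv2.MORPH_CLOSE,np.ones((5,5)))>0
d=arm.masks_of('wrist','orange_module'); mm=min(d,key=lambda d:-(d['pixels']&m).sum())['pixels']
print(m.sum(),mm.sum())
for k in(m,mm):
  for a in (-26,-20): p=fit('wrist',k,o,[438,-260.5,np.radians(a)])
go(p[0],p[1],20,p[2]+np.pi/2)
# carousel things
for n in['carousel','grip_bar','pocket','foot','front']:
    for c in('top','side'):
        arm.grab_frame(c); print(c,n,[(round(d['p'],2),toW(c,d['location'])) for d in arm.landmark_of(c,n)][:1])
print(arm.get_obs()['time'])
E
```

```text
1772 1800
fit [ 437.02 -261.99] -24.703582387176695 resid 113.81176470588235 1772.0
fit [ 437.12 -261.77] -24.10295615875157 resid 115.34117647058824 1772.0
fit [ 437.66 -262.43] -23.78165159637813 resid 96.94117647058823 1800.0
fit [ 437.49 -262.72] -22.733697755402538 resid 95.08627450980391 1800.0
jaw yaw -113.57581396189151 turn [ 0.   -0.   -0.01] shift [ -0.99   1.42 181.46] q6 3.015281540871488 rows 0.0979846699175783
top carousel [(0.93, array([539.88,  51.37,  14.8 ]))]
side carousel [(0.71, array([541.25,  50.77,  15.48]))]
top grip_bar []
side grip_bar [(0.96, array([541.44,  51.1 ,  89.91]))]
top pocket [(0.7, array([560.62, 129.04,  23.33]))]
side pocket [(0.83, array([565.95, 131.34,  28.4 ]))]
top foot [(0.78, array([545.78,  55.68,   4.18]))]
side foot [(0.71, array([543.58,  56.54,  -0.93]))]
top front [(0.57, array([460.61,  31.56,  23.38]))]
side front [(0.66, array([464.47,  31.43,  29.01]))]
3.25
```

Call:
play_rows(
  rows="0 0 0 -1 1 50 0.5;0 0 0 -1 1 100 0.5;0 0 0 -1 1 140 0.5;0 0 0 -1 1 160 0.5;0 0 0 -1 1 179 0.5;0 0 0 -1 1 179 0.5;0 0 0 -1 1 179 0;0 0 0 -1 1 179 0;0 0 0 -1 1 179 0;0 0 0 -1 1 179 0;0 0 0 -1 1 179 0;0 0 0 -1 1 179 0;0 0 0 -1 1 179 0",
)

```text
time: 4.55
ee_pos: [439.0, -262.1, 23.5]
orientation: [3.075, -0.64, 0.004]
force: [-1.0, -0.3, 6.6]
grip_width: 9.0
```

Call:
play_rows(
  rows="0 0 0 0 0 -20 0;0 0 0 0 0 -60 0;0 0 0 0 0 -110 0;0 0 0 0 0 -150 0;0 0 0 0 0 -150 0",
)

```text
time: 5.05
ee_pos: [440.7, -263.0, 178.1]
orientation: [3.073, -0.639, 0.014]
force: [1.3, -0.4, -0.8]
grip_width: 8.7
```

Run:
```python
from h import *
o=arm.get_obs();print(o['ee_pos'],o['grip_width'],o['force'])
go(562,130.5,170,np.radians(75.4-90))
f=snap('wrist','w3')
```

```text
[ 440.65 -263.    178.11] 8.684158282675313 [ 1.32 -0.36 -0.84]
jaw yaw -113.50219978633439 turn [-0.01 -0.01  1.42] shift [ -45.71 -409.26    7.22] q6 3.0136297229972406 rows 9.436157532353503
```

View pics/w3.png

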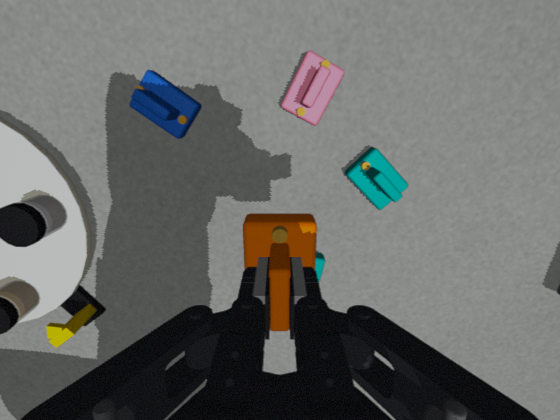

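The module is held square (block px 244–316, top edge 214). Next I'll move to just inside the pocket so the wrist camera can see it.

Call:
play_rows(
  rows="0 0 -1.71 -39 -365 0 0;0 0 -1.71 -39 -365 0 0;0 0 -1.71 -39 -365 0 0;0 0 -1.71 -39 -365 0 0;0 0 -1.71 -39 -365 0 0;0 0 -1.71 -39 -365 0 0;0 0 -1.71 -39 -365 0 0;0 0 -1.71 -39 -365 0 0;0 0 -1.71 -39 -365 0 0;0 0 -1.71 -39 -365 0 0;0 0 -1.71 -39 -365 0 0;0 0 -1.71 -39 -365 0 0;0 0 -1.71 -39 -365 0 0;0 0 -1.71 -39 -365 0 0;0 0 -1.71 -39 -365 0 0",
)

```text
time: 6.6
ee_pos: [547.7, 88.6, 171.7]
orientation: [-2.502, -1.899, 0.001]
force: [-0.3, -0.3, -0.9]
grip_width: 8.7
```

Run:
```python
from h import *
o=arm.get_obs();print(o['ee_pos'],o['grip_width'],o['joint_pos'])
f=snap('wrist','w4')
for n in['carousel','pocket','grip_bar','front']: print(n,[(round(d['p'],2),toW('wrist',d['location'],o)) for d in arm.landmark_of('wrist',n)])
go(562,130.5,170,np.radians(75.4-90))
```

```text
[547.67  88.63 171.74] 8.748005570266306 [ 0.16  0.32 -0.06  1.2   0.    2.  ]
carousel []
pocket [(0.88, array([564.33, 130.78,  26.82]))]
grip_bar []
front [(0.55, array([463.77,  29.39,  22.01])), (0.36, array([545.13,  92.46, 150.29]))]
jaw yaw -15.553158708137694 turn [-0.   -0.   -0.02] shift [44.05  2.33  2.3 ] q6 2.002653179756073 rows 0.11090505167372348
```

View pics/w4.png

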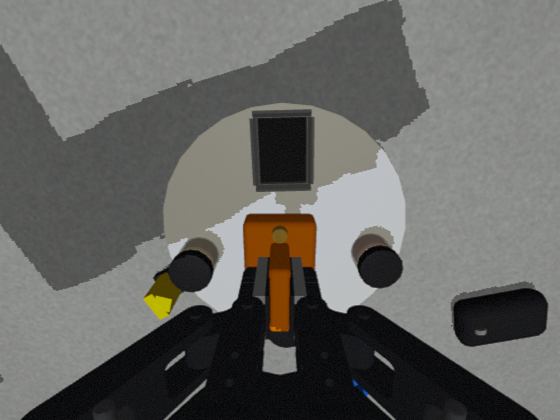

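The pocket is in clear view at px (283,150), and the module block's front edge sits at y=214, with no obstruction. I'll measure the pocket and the held block.

Run:
```python
from h import *
o=arm.get_obs(); f=cv2.imread('pics/w4.png')
g=f.max(2); print(g[150,245:325]); print(g[104:196,284])
m=(g<45).astype(np.uint8); m[:100]=0;m[200:]=0;m[:,:240]=0;m[:,330:]=0
n,l,s,c=cv2.connectedComponentsWithStats(m); i=1+s[1:,4].argmax(); print(s[i],c[i])
h=cv2.convexHull(np.argwhere(l==i)[:,::-1].astype(np.int32)); h=h[:,0].astype(float)
for z in(26,34):
    w=np.array([pix2W('wrist',p,z,o)[:2] for p in h],np.float32); print(z,cv2.minAreaRect(w))
# held block: fit in wrist image, with module bottom z free -> use nominal
fr=arm.grab_frame('wrist'); hsv=cv2.cvtColor(fr,cv2.COLOR_RGB2HSV)
mo=cv2.inRange(hsv,(4,130,30),(22,255,255)); mo[:205]=0;mo[240:]=0
ys,xs=np.nonzero(mo); print('block rows',ys.min(),[ (r,xs[ys==r].min(),xs[ys==r].max()) for r in(216,220,226,232)])
zb=o['ee_pos'][2]-23.5
print('block top z',zb+18)
M=R.from_rotvec(o['orientation'])
for uv in((247,ys.min()),(281,ys.min()),(314,ys.min())):
    for z in (zb+18,): print(uv,M.inv().apply(pix2W('wrist',uv,z,o)-np.array(o['ee_pos'])))
```

```text
[139 140 141 140 139 130  86  64  62  54  53  55  61  64  30  23  17  21
  18  18  15  21  19  25  28  25  18  18  20  22  19  19  17  18  23  18
  26  23  23  20  24  20  12  21  22  19  17  19  16  14  22  20  22  14
  21  18  17  19  18  16  26  48  64  53  50  50  57  67  82 119 142 139
 141 139 142 139 141 140 140 141]
[142 145 144 143 143 127  77  66  68  52  48  53  65  50  30  13  22  21
  19  22  21  18  22  19  14  18  18  22  21  18  27  19  19  23  21  19
  19  15  22  20  19  22  20  22  19  18  20  24  20  23  19  25  23  22
  19  16  17  16  17  18  25  23  23  20  22  19  21  23  16  20  18  25
  15  24  18  19  20  24  40  56  66  55  54  54  53  61  70 107 140 140
 139 140]
[ 258  117   48   67 3079] [282.01 149.64]
26 ((561.9611206054688, 130.00430297851562), (61.09970474243164, 43.79850769042969), 76.01429748535156)
34 ((562.1890258789062, 131.084228515625), (59.40277862548828, 42.58204650878906), 76.0142822265625)
block rows 214 [(216, np.int64(247), np.int64(311)), (220, np.int64(246), np.int64(313)), (226, np.int64(244), np.int64(315)), (232, np.int64(244), np.int64(315))]
block top z 166.79403037689377
(247, np.int64(214)) [ 30.81 -16.69   5.5 ]
(281, np.int64(214)) [30.8   0.87  5.5 ]
(314, np.int64(214)) [30.79 17.92  5.5 ]
```

Run:
```python
from h import *
o=arm.get_obs(); fr=cv2.imread('pics/w4.png')[:,:,::-1].copy(); hsv=cv2.cvtColor(fr,cv2.COLOR_RGB2HSV)
mo=cv2.morphologyEx(cv2.inRange(hsv,(4,130,30),(25,255,255)),cv2.MORPH_CLOSE,np.ones((7,7)))>0
mo[:200]=0; C=250; m=mo[:C].astype(float)
M=R.from_rotvec(o['orientation']); zb=o['ee_pos'][2]-23.5
def f(d,z=zb):
    w=M.apply([d[0],d[1],0])+np.array(o['ee_pos']); return np.abs(render('wrist',[w[0],w[1],np.radians(75.0-.55)+d[2]*.05],o,z)[:C]-m).sum()
for z in(zb-3,zb,zb+3):
    r=minimize(f,[-2,0,0],args=(z,),method='Nelder-Mead',options=dict(initial_simplex=[[-2,0,0],[2,0,0],[-2,2,0],[-2,0,1]])); print(z-zb,r.x,r.fun)
# pocket in tool frame
p=M.inv().apply(np.array([562.0,130.0,26])-o['ee_pos']); print('pocket tool',p,'module x axis world',np.degrees(np.arctan2(*M.apply([1,0,0])[1::-1])))
```

```text
-3.0 [-4.56  0.45  0.25] 113.75686274509803
0.0 [-3.56  0.37  0.6 ] 178.70980392156864
3.0 [-2.28  0.78 -0.  ] 215.33725490196076
pocket tool [ 43.54   2.45 146.35] module x axis world 74.45318006220938
```

Call:
play_rows(
  rows="0 0 -0.027 46 2 0 0;0 0 -0.027 46 2 40 0;0 0 -0.027 46 2 80 0;0 0 -0.027 46 2 95 0;0 0 -0.027 46 2 95 0;0 0 -0.027 46 2 95 0;0 0 -0.027 46 2 95 0",
)

```text
time: 7.6
ee_pos: [563.3, 132.7, 78.8]
orientation: [2.475, 1.934, 0.004]
force: [0.0, 0.3, -1.1]
grip_width: 9.0
```

Run:
```python
from h import *
o=arm.get_obs();print(o['ee_pos'],o['grip_width'],o['force'])
a=snap('wrist','w5'); b=snap('side','s5')
cv2.imwrite('pics/c5.png',np.hstack([cv2.resize(a[120:330,180:380],(400,420)),cv2.resize(b[170:310,190:325],(400,420))])[:,:,::-1])
M=R.from_rotvec(o['orientation']); print('x axis',np.degrees(np.arctan2(*M.apply([1,0,0])[1::-1])))
for c in('wrist','side'):print([(round(d['p'],2),toW(c,d['location'],o)) for d in arm.landmark_of(c,'orange_module')],[(round(d['p'],2),toW(c,d['location'],o)) for d in arm.landmark_of(c,'pocket')])
```

```text
[563.27 132.66  78.84] 8.953567686912708 [ 0.04  0.31 -1.14]
x axis 76.00750126943939
[(0.58, array([559.68, 134.49,  54.83])), (0.44, array([545.16,  53.97,  15.44]))] []
[(0.97, array([565.55, 132.03,  57.95])), (0.73, array([543.22,  54.51,  91.41])), (0.67, array([ 413.56, -357.65,    1.15])), (0.67, array([544.21,  53.73,  -2.73])), (0.62, array([ 516.35, -331.1 ,   -0.12])), (0.59, array([ 338.  , -249.11,    3.81]))] [(0.59, array([564.4 , 130.81,  28.12]))]
```

View pics/c5.png

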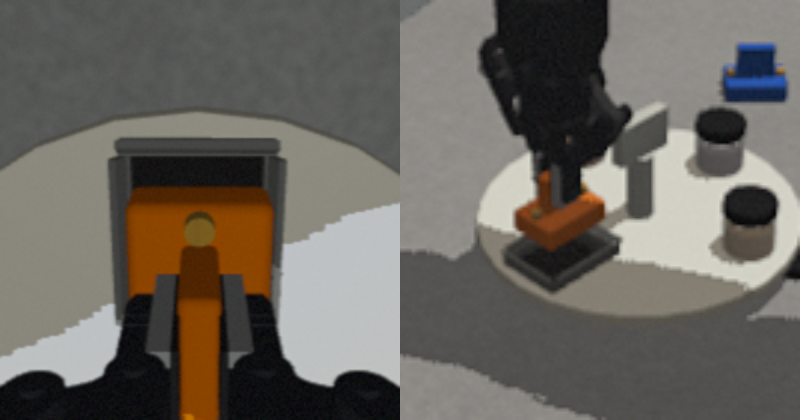

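Laterally the block is centred between the lips (crop x 126–272 against lips 110–285). Next I'll check the radial offset from the same picture.

Run:
```python
from h import *
o=arm.get_obs(); M=R.from_rotvec(o['orientation']); f=cv2.imread('pics/w5.png')
t=lambda uv,z:M.inv().apply(pix2W('wrist',uv,z,o)-np.array(o['ee_pos']))
print(f[185:222,268].max(1)); print(f[185:222,268,2]);
z0=o['ee_pos'][2]-23.5
for r in(196.5,197.5): print('wall top inner x',[t((280,r),z)[0] for z in(26,34)])
mo=np.nonzero(f[180:235,262,2].astype(int)-f[180:235,262,0]>30)[0][0]+180
print(mo,'block bottom edge x',t((280,mo-.5),z0)[0])
P=pix2W('wrist',(280,mo),z0,o)
```

```text
[141 143 143 122  56  66  69  70  69  63  50  58  74  30  23  16  20  22
  18  20  20  23  20  21  22  20  25  20  50  80  77  79  80  81  82  80
  92]
[141 143 143 122  56  65  68  69  68  62  50  56  72  30  23  13  19  22
  15  16  18  20  20  21  21  17  22  20  50  80  77  79  80  81  82  80
  92]
wall top inner x [np.float64(26.638872889167448), np.float64(28.976185260250613)]
wall top inner x [np.float64(25.9450699944498), np.float64(28.311035205792603)]
213 block bottom edge x 25.308836618233567
```

Call:
play_rows(
  rows="0 0 0 1.2 0 6 0;0 0 0 1.2 0 12 0;0 0 0 1.2 0 17 0;0 0 0 1.2 0 20 0;0 0 0 1.2 0 23 0;0 0 0 1.2 0 25 0;0 0 0 1.2 0 26 0;0 0 0 1.2 0 26 0",
)

```text
time: 8.7
ee_pos: [562.5, 133.7, 51.2]
orientation: [-2.475, -1.934, 0.0]
force: [-0.3, -0.3, -0.7]
grip_width: 8.8
```

Call:
play_rows(
  rows="0 0 0 0 0 1.5 0;0 0 0 0 0 3 0;0 0 0 0 0 3 0;0 0 0 0 0 3 0",
)

```text
time: 9.1
ee_pos: [563.4, 133.6, 49.5]
orientation: [2.475, 1.933, 0.003]
force: [0.2, -1.7, 9.1]
grip_width: 8.8
```

Call:
play_rows(
  rows="0 0 0 0 0 0 0.35;0 0 0 0 0 0 0.35;0 0 0 0 0 0 0.35;0 0 0 0 0 0 0.35;0 0 0 0 0 -40 0.35;0 0 0 0 0 -80 0.35;0 0 0 -45 0 -120 0.35;0 0 0 -45 0 -120 0.35;0 0 0 -45 0 -120 0.35;0 0 0 -45 0 -120 0.35",
)

```text
time: 10.1
ee_pos: [551.3, 90.1, 167.3]
orientation: [-2.475, -1.933, 0.001]
force: [0.1, 1.0, -0.8]
grip_width: 30.0
```

Run:
```python
from h import *
o=arm.get_obs();print(o['ee_pos'],o['grip_width'],o['force'])
a=snap('wrist','w6'); mm=[d['pixels'] for d in arm.masks_of('wrist','orange_module')]
for n in('orange_module','pocket','grip_bar','front','foot','carousel'):print(n,[(round(d['p'],2),toW('wrist',d['location'],o)) for d in arm.landmark_of('wrist',n)][:2])
b=snap('side','s6');
for n in('orange_module','pocket','grip_bar','front','foot','carousel'):print(n,[(round(d['p'],2),toW('side',d['location'],o)) for d in arm.landmark_of('side',n)][:2])
b=snap('top','t6');
for n in('grip_bar','pocket','front','foot','carousel'):print(n,[(round(d['p'],2),toW('top',d['location'],o)) for d in arm.landmark_of('top',n)][:2])
if mm: fit('wrist',mm[0],o,[562,131,np.radians(76)],26)
cv2.imwrite('pics/c6.png',np.hstack([a[70:280,140:420],b[150:360,190:470]])[:,:,::-1].repeat(1,0))
```

```text
[551.34  90.15 167.32] 30.00304751012059 [ 0.07  1.04 -0.76]
orange_module [(0.96, array([558.83, 133.1 ,  27.84]))]
pocket []
grip_bar [(0.93, array([542.09,  51.13,  92.05]))]
front [(0.93, array([465.1 ,  33.59,  22.93]))]
foot [(0.68, array([542.99,  49.99,  -4.81]))]
carousel [(0.71, array([543.83,  53.33,  15.69]))]
orange_module [(0.96, array([561.87, 134.5 ,  26.98])), (0.71, array([ 338.22, -249.69,    3.67]))]
pocket [(0.56, array([563.84, 133.03,  26.42])), (0.29, array([395.19, 409.49,   3.6 ]))]
grip_bar [(0.57, array([542.11,  52.22,  93.23]))]
front [(0.83, array([464.18,  30.64,  25.52]))]
foot [(0.71, array([544.36,  53.7 ,  -1.04]))]
carousel [(0.87, array([538.21,  51.78,  19.29]))]
grip_bar []
pocket [(0.29, array([544.85,  53.11,   0.8 ]))]
front [(0.81, array([462.11,  34.32,  27.06]))]
foot [(0.87, array([546.8 ,  56.39,   0.8 ]))]
carousel [(0.79, array([541.42,  53.97,  12.82]))]
fit [563.32 131.71] 75.40832442164455 resid 154.38823529411766 2882.0
```

View pics/c6.png

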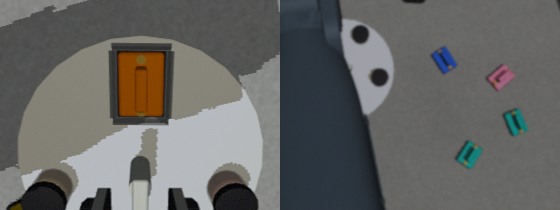

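The module is seated squarely in the pocket (wrist crop, centre about px (142,85)) with even margins all round. Next is the pointer direction and the approach to the bar.

Run:
```python
from h import *
o=arm.get_obs(); A=np.array([542,52.3])
for cam,n in(('top','t6'),('side','s6'),('wrist','w6'),('top','top0'),('side','side0')):
    f=cv2.imread(f'pics/{n}.png'); hsv=cv2.cvtColor(f,cv2.COLOR_BGR2HSV)
    m=cv2.inRange(hsv,(26,150,60),(34,255,255)); k,l,s,c=cv2.connectedComponentsWithStats(m)
    if k<2: continue
    i=1+s[1:,4].argmax(); 
    for z in(30,53):
        p=pix2W(cam,c[i],z,o)[:2]; d=p-A; print(n,s[i],z,p,np.hypot(*d),np.degrees(np.arctan2(d[1],d[0]))%360)
go(542,52.3,83,np.radians(75.7-90))
```

```text
t6 [  0 144  38  13  61] 30 [718.6  620.65] 595.1533640601612 72.7386281453635
t6 [  0 144  38  13  61] 53 [712.45 609.62] 582.8004158955073 72.99450834282513
s6 [330 239  10   7  36] 30 [409.25 -11.61] 147.3361271228514 205.70799773226938
s6 [330 239  10   7  36] 53 [397.51  19.57] 148.1505348236803 192.76338342576256
w6 [135 295  30  22 378] 30 [385.12   6.41] 163.456089723901 196.3062636220058
w6 [135 295  30  22 378] 53 [400.44  19.9 ] 145.224655177153 192.8900688931902
top0 [260 272  14  14 128] 30 [399.95  17.55] 146.24147639681556 193.74694721271806
top0 [260 272  14  14 128] 53 [399.52  17.36] 146.702082559667 193.7804959967109
side0 [330 238  10   8  37] 30 [409.84 -13.85] 147.78689271583573 206.58907784926328
side0 [330 238  10   8  37] 53 [398.08  17.42] 148.08366380835352 193.62531873515488
jaw yaw -13.984531739888372 turn [-0.   -0.    0.01] shift [-38.89  -0.23  85.31] q6 1.9764870218270216 rows 0.03670639882990508
```

Call:
play_rows(
  rows="0 0 0 -39 0 0 0.5;0 0 0 -39 0 0 0.5;0 0 0 -39 0 30 0.5;0 0 0 -39 0 60 0.5;0 0 0 -39 0 84 0.5;0 0 0 -39 0 84 0.5;0 0 0 -39 0 84 0;0 0 0 -39 0 84 0;0 0 0 -39 0 84 0;0 0 0 -39 0 84 0;0 0 0 -39 0 84 0;0 0 0 -39 0 84 0",
)

```text
time: 12.35
ee_pos: [542.4, 52.6, 85.9]
orientation: [2.475, 1.935, 0.002]
force: [-3.8, 1.0, 5.5]
grip_width: 11.1
```

Call:
play_rows(
  rows="0 0 -0.04 0 0 0 0;0 0 -0.12 0 0 0 0;0 0 -0.22 0 0 0 0;0 0 -0.33 0 0 0 0;0 0 -0.44 0 0 0 0;0 0 -0.55 0 0 0 0;0 0 -0.66 0 0 0 0;0 0 -0.77 0 0 0 0;0 0 -0.88 0 0 0 0;0 0 -0.99 0 0 0 0;0 0 -1.1 0 0 0 0;0 0 -1.21 0 0 0 0;0 0 -1.32 0 0 0 0;0 0 -1.43 0 0 0 0;0 0 -1.54 0 0 0 0;0 0 -1.65 0 0 0 0;0 0 -1.75 0 0 0 0;0 0 -1.85 0 0 0 0;0 0 -1.93 0 0 0 0;0 0 -1.98 0 0 0 0",
)

```text
time: 14.35
ee_pos: [541.3, 51.6, 85.9]
orientation: [0.263, -3.13, 0.002]
force: [-7.9, -4.2, 9.8]
grip_width: 10.5
```

Call:
play_rows(
  rows="0 0 -0.04 0 0 0 0;0 0 -0.08 0 0 0 0;0 0 -0.08 0 0 0 0;0 0 -0.08 0 0 0 0",
)

```text
time: 14.75
ee_pos: [541.3, 51.5, 85.9]
orientation: [0.384, -3.117, 0.002]
force: [-8.3, -4.6, 10.1]
grip_width: 10.7
```

Run:
```python
from h import *
o=arm.get_obs();print(o['ee_pos'],o['grip_width'],o['force'],o['joint_pos'],o['time'])
M=R.from_rotvec(o['orientation']); print('x axis',np.degrees(np.arctan2(*M.apply([1,0,0])[1::-1]))%360)
A=np.array([542,52.3])
for c in('wrist','side','top'):
  f=snap(c,c+'7')
  for n in('orange_module','pocket','front'):
    for d in arm.landmark_of(c,n):
      w=toW(c,d['location'],o); v=w[:2]-A
      if np.hypot(*v)<120: print(c,n,round(d['p'],2),w,np.degrees(np.arctan2(v[1],v[0]))%360)
```

```text
[541.29  51.51  85.92] 10.709087337838959 [-8.31 -4.58 10.08] [ 0.1   0.36 -0.23  0.98 -0.   -0.15] 14.75
x axis 194.03295032779667
wrist orange_module 0.92 [457.25  33.31  24.49] 192.6307529427288
side orange_module 0.85 [463.68  34.3   29.84] 192.94048234398855
side pocket 0.79 [463.38  32.11  26.42] 194.4044226850794
side front 0.59 [461.72  31.19  27.38] 194.7308783618185
```

View pics/wrist7.png

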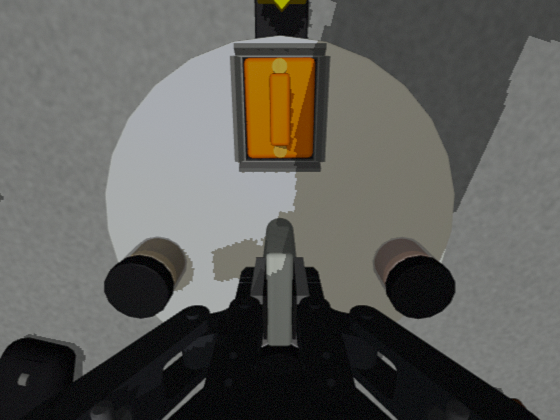

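The module sits squarely in the pocket at px (280,108). The pointer's arrow tip at px (282,5) lines up with its centre line, less than 1° off. The fingers are still gripping the bar, so I'll hold briefly and hand in.

Call:
play_rows(
  rows="0 0 0 0 0 0 0;0 0 0 0 0 0 0;0 0 0 0 0 0 0;0 0 0 0 0 0 0",
)

```text
time: 15.75
ee_pos: [541.3, 51.5, 85.9]
orientation: [0.383, -3.117, 0.002]
force: [-8.2, -3.8, 10.0]
grip_width: 11.3
```

```bash
python3 -c "
from h import *
o=arm.get_obs();print(o['grip_width'],o['qd'],o['time']);print(arm.hand_in())"
```

```text
11.284536678832108 [-0.  0. -0.  0. -0. -0.] 15.75
the job is handed in; nothing more can be done
None
```

I placed the orange module in the pocket, let go of it, then turned the carousel about 118° by its grip bar and handed in at 15.75 s with the fingers still gripping the bar. The hand-in reports no verdict.

**Checks that agreed:**
- **Seating:** the last wrist picture shows the module sitting flat and square in the pocket. At placing, the arm felt contact with the pocket floor at the expected height, with about 9 N.
- **Pointer:** the gripper's axis ended at 194.0°. I estimated the front at about 193.5°, and the arrow tip lines up with the module's centre line in the picture.
- **Hold:** the arm's joints were still and the fingers stood at 11.3 mm on the 12 mm bar.

**Checks that disagreed or were missing:**
- **Network readings:** they scattered by 2–6 mm. The last wrist reading put the module about 84 to 87 mm from the axis, where it should be 82 mm. The picture shows it seated, so I took the gap as reading error.
- **Top camera:** it returned no usable readings of the module, pocket or front after the turn.
- **Grip force:** I didn't measure the fingers' force on the bar directly. It is inferred from the closed grip.
- **Bystanders:** I did not re-measure the blue module, mug, Morse key or mouse at the end. No move was planned near them.

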